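Slide the vented laptop cover out over the end of the desk shelf

ROBOT

A 6-joint arm with a two-finger parallel gripper is mounted at the origin on the work surface. World frame = base frame: x ahead of the robot, y to its left, z up, the work surface at z = 0. Lengths are in mm, angles in rad, forces in N, time in s.
With the tool pointing down it reaches from about 350 to 975 mm from the base axis. Payload 4.9 kg.
Tool frame: the origin (TCP) lies between the finger pads; the fingertips stand manip.nose_length ahead of it and the grasp point (between the pads) lies 11 mm behind it (manip.nose_length is the distance from the TCP to the fingertips, in mm); z points along the fingers, x is the direction in which the jaws open and shut, and the axes are right-handed (so a half turn about z gives the same grasp; the last joint's range is limited). The gripper opens to 85 mm and grips with 20 to 120 N. Pads are 22 mm wide; open, the fingers measure 114 mm over their backs; the gripper's body (76 mm by 85 mm) begins 54 mm behind the grasp point. The pads swing forward as they close: fully open they stand 13 mm farther back than shut.
Start: joints at [-1.467, 0.053, 1.613, -0, 1.476, -0.119], TCP at [138.097, -609.533, 239.304] pointing down, gripper open.
Joint ranges: [-3.01, 3.01], [-1.01, 2.22], [0.06, 2.58], [-1.02, 4.17], [0.09, 2.62], [-3.14, 3.14]. Speed limits (rad/s): [2.57, 2.57, 3.14, 3.14, 3.14, 3.14].

INTERFACE

Orientations are given as a unit quaternion [x, y, z, w].
In Python, from plant import telemetry, snapshot, order, manip gives the robot as it stands. The module is installed in compiled form; this text tells all that it offers.
- The arm moves only by the tool arm_command, never from a script. Its argument "plan" is text: rows parted by semicolons, each of 7 numbers parted by spaces: the shift along the world's x, y, z in mm, then the turn, a rotation vector about the world's x, y, z in rad, then the closure in counts, from 0 (fully open) to 255 (shut). In form: x y z rx ry rz grip; .... A call has exactly 10 rows; each row shifts and turns the commanded pose from where the row before left it; what a row does not reach is not made up. A row lasts 1/10 s, in which the tool goes at most 50 mm and 8.59 degrees, less where a joint would pass 70% of its speed; a pose out of reach is approached as far as the arm can. A call with a gripper value outside its range is refused whole. The fingers move at their own pace and stop on an object; the grip force is fixed at half the most. Time passes only in rows, so rows that do not move let the fingers close, or fill a call up. It gives the time, the measured TCP pose, the force and the opening at its end, in the units of the state.
- telemetry.observe(): the state, without advancing time (a new reading comes with each control period).
- snapshot(name): name is "scene" or "top" or "wrist"; returns a dict with "image" (480x640x3 uint8, red, green, blue), "K" (3x3 intrinsics, pixels), "position" and "orientation" of the camera in the world. Camera axes: x right, y down, z forward; pixel columns grow to the right and rows downward; lengths in mm; the calibration is good to about 2 mm. A picture is of the moment at which its call begins. There is no depth.
- order.sign_off(): hands the job in, once; it reports no verdict.
The state is a dict: "clock": time; "qpos": joint angles; "qvel": joint speeds; "tau": joint torques, N m; "position": TCP position; "orientation": TCP orientation; "force": force on the tool from outside, world axes, zero at the start; "ft_torque": the same for the moment, N m; "width": opening from 0.0 (shut) to 1.0 (fully open).
Only numpy, scipy, OpenCV 4.12 (cv2) and the standard library are available. Lean on these libraries where they do the work, as an engineer would, in place of code of your own. Each camera call takes 0.05 s, during which the arm holds its last target.

TASK

The vented laptop cover lies flat on the low white shelf, where its edge cannot be got hold of. With the fingertips, push it along the shelf to the shelf end it is nearer to, until about a third of its length hangs out past that end and it lies straight along the shelf, still flat, then leave it there. Only slide it, never lift or tip it, and leave everything else on the shelf and desk where it is.

Things in the scene. Friction and masses are not known exactly. Their poses are not given: they have to be found in the camera images.
- vented_cover: The cover to push: dark grey metal laptop cover plate with a slotted vent grille (looks only: solid to touch), 132 mm long (own y), 92 mm wide (own x), 5 mm thick, square-edged, about 0.13 kg, balanced at its middle. Lies loose and flat on the shelf top, its length along the shelf (up to about 12 degrees off). Origin: centre of its underside; z up.
- shelf: Fixed low desk shelf: white board 600 mm long (own y), 220 mm deep (own x), 16 mm thick, on dark legs, its top 110 mm above the desk. Both ends and the front are open; at the back (+x, away from the robot) a dark lip stands 18 mm above the top, 110 mm behind the centre line. May stand turned by up to 8 degrees. Origin: on the desk below the board's centre.
- left_end (a point): Middle of the shelf's left end edge (own +y), on the top surface, where the board ends.
- right_end (a point): Middle of the shelf's right end edge (own -y), on the top surface, where the board ends.
- plain_cover: Leave alone: a smaller dark grey cover plate without vents, 100 mm long (own y), 70 mm wide (own x), 5 mm thick, lying loose on the other half of the shelf. Origin: centre of its underside.
- screw_jar: Leave alone: small glass screw jar with white cap, 36 mm across, 42 mm tall, loose, standing at the back of the shelf near its middle. Origin: centre of its underside.
- spudger: Leave alone: flat black prying stick, 150 mm long (own y), 10 mm wide, 6 mm thick, loose, lying along the foot of the shelf's back lip. Origin: centre of its underside.
- screw_dish: Leave alone: shallow steel dish, 90 mm across, 22 mm tall, loose on the desk in front of the shelf.
- screwdriver: Leave alone: grey-handled screwdriver, 160 mm long, loose, lying on the desk to the robot's right.
- mug: Leave alone: white mug, 80 mm across, 85 mm tall, loose on the desk in front of the shelf, to the robot's left.
- drive: Leave alone: flat metal drive, 100 x 70 x 7 mm, loose on the desk beyond the left end of the shelf.
Mind the look-alikes: they are no part of the job. Leave any blue or purple look-alike of the vented_cover alone.

How it is judged:
By the outcome, as a careful person would: the job done as asked, in the order asked, and still so for the second after the job is handed in, with the robot touching nothing.
It also fails if it takes over 38 s, if anything falls off the work surface, if the arm or the gripper's body presses on something with over 40 N, if the wrist force passes 120 N, or if a joint passes its speed limit or range.

## Working session

There is one attempt and no reset: what is moved stays moved. The work goes in short steps, Python scripts to look and compute and a tool call to move; the robot and the scene stay as the last step left them, time stands still between calls to the robot, and variables do not carry over. Pictures are saved under pics/ and viewed, and the job is handed in when it is done.

Besides the shell and the picture viewer there is one more tool, called after "Request:" as a command line: name --argument value ..., lists and objects as JSON in quotes. arm_command: Moves the arm, as the interface text tells. Its arguments: {"type":"object","properties":{"plan":{"type":"string"}},"required":["plan"]}

```bash
mkdir -p pics; cat > h.py <<'E'
from plant import telemetry, snapshot, order, manip
import numpy as np, cv2, pickle
from scipy.spatial.transform import Rotation as R
def snap(n,f):
    s=snapshot(n); cv2.imwrite(f'pics/{f}.png',s['image'][:,:,::-1]); pickle.dump(s,open(f'pics/{f}.pkl','wb')); return s
def load(f): return pickle.load(open(f'pics/{f}.pkl','rb'))
def px2w(s,u,v,z):
    d=R.from_quat(s['orientation']).as_matrix()@np.linalg.inv(s['K'])@np.array([u,v,1.]); p=np.array(s['position'])
    return p+d*(z-p[2])/d[2]
def w2px(s,P):
    c=s['K']@(R.from_quat(s['orientation']).as_matrix().T@(np.array(P)-s['position'])); return c[:2]/c[2]
E
python3 - <<'E'
from h import *
for n in('top','scene'):
    s=snap(n,n+'0');print(n,s['position'],s['orientation'],s['K'][0])
print(manip.nose_length,telemetry.observe())
E
```

```text
top [ 339.71098357   -5.17395146 1179.03213268] [ 0.70849626 -0.69935764  0.06197698 -0.07134978] [434.47619619   0.         324.43688291]
scene [1496.39388013 -101.57609405  890.57662472] [ 0.69009445  0.59351287 -0.2778981  -0.30705827] [498.36610258   0.         313.24606744]
8.0 {'clock': 0.1, 'qpos': array([-1.46697278e+00,  5.33229065e-02,  1.61420314e+00,  3.14044361e-06,
        1.47601354e+00, -1.19028787e-01]), 'qvel': array([-0.00135694, -0.00106306, -0.00298484,  0.00058309,  0.0025535 ,
       -0.00044492]), 'tau': array([ 1.14647355e-03, -3.94905102e+01, -3.71360850e+01, -1.37909123e-05,
        3.98686665e-03, -8.08191658e-06]), 'position': array([ 138.05670152, -608.97526121,  238.13832683]), 'orientation': array([ 7.81348470e-01, -6.24094240e-01, -6.81976634e-04, -6.94653353e-04]), 'force': array([-0.01974639,  0.10898378, -0.12114955]), 'ft_torque': array([-6.28684131e-03,  4.48790315e-02,  5.40230844e-06]), 'width': 0.9994320662035768}
```

View pics/top0.png

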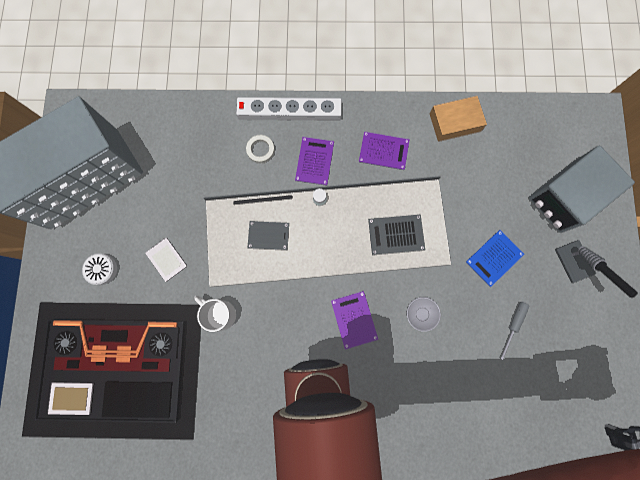

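View pics/scene0.png

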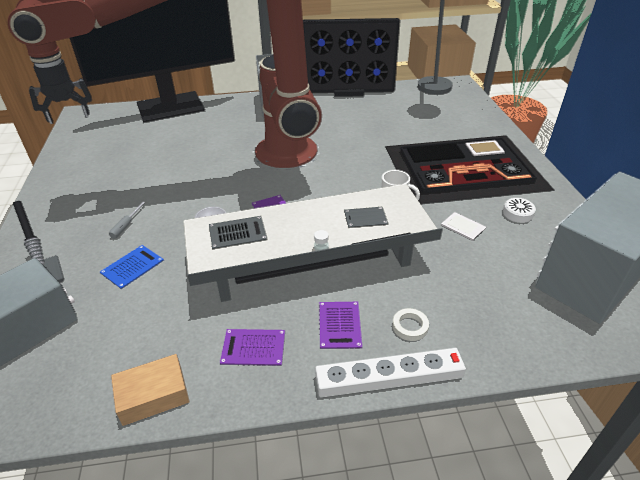

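Candidates in the top picture:
- Grey vented plate at (397,235), on the shelf.
- Grey plain plate at (268,235).
- Purple plates at (315,160), (384,150) and (355,318).
- Blue plate at (495,258).

The grey vented one on the shelf fits the description, and it is nearer the right end. I'll check it in a close crop.

```bash
python3 - <<'E'
from h import *
s=load('top0');im=s['image'][:,:,::-1]
cv2.imwrite('pics/c1.png',cv2.resize(im[170:290,340:460],None,fx=5,fy=5,interpolation=cv2.INTER_CUBIC))
cv2.imwrite('pics/c2.png',cv2.resize(im[170:295,195:345],None,fx=4.8,fy=4.8,interpolation=cv2.INTER_CUBIC))
E
```

```text
(no output)
```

View pics/c1.png

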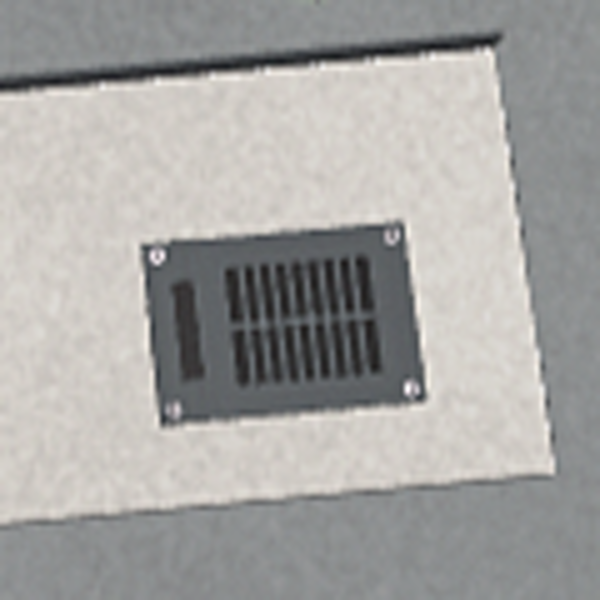

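View pics/c2.png

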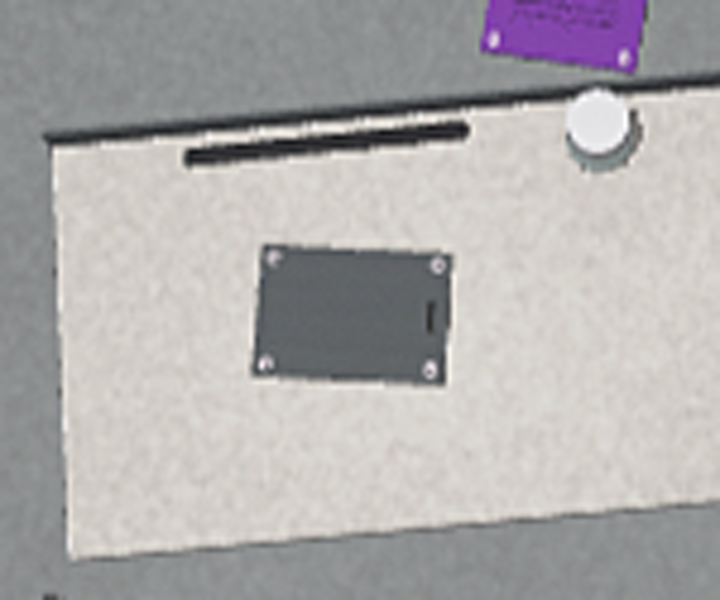

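The crop confirms it: grey plate, vent slots, corners at crop (141,243), (402,221), (427,402) and (162,428). The shelf's right end edge runs from (493,50) to (554,473).

```bash
cat >> h.py <<'E'
def crop2w(s,c,f,o,z): return px2w(s,(c[0]+.5)/f-.5+o[0],(c[1]+.5)/f-.5+o[1],z)
E
python3 - <<'E'
from h import *
np.set_printoptions(precision=1,suppress=True)
s=load('top0')
C=[crop2w(s,c,5,(340,170),115)[:2] for c in[(141,243),(402,221),(427,402),(162,428)]]
print('cover',C,np.mean(C,0)); C=np.array(C)
print('len',np.linalg.norm(C[0]-C[1]),np.linalg.norm(C[3]-C[2]),'wid',np.linalg.norm(C[0]-C[3]),np.linalg.norm(C[1]-C[2]))
e=C[0]-C[1]+C[3]-C[2];print('cover y-axis ang(deg from +y)',np.degrees(np.arctan2(-e[0],e[1])))
fr=crop2w(s,(554,473),5,(340,170),110)[:2]; fl=crop2w(s,(70,558),4.8,(195,170),110)[:2]
br=crop2w(s,(493,48),5,(340,170),110)[:2]; bl=crop2w(s,(50,145),4.8,(195,170),110)[:2]
print('shelf',fr,fl,br,bl,np.linalg.norm(fl-fr),np.linalg.norm(br-fr),np.linalg.norm(bl-fl))
e=fl-fr;a=np.arctan2(-e[0],e[1]);print('shelf ang',np.degrees(a))
yv=np.array([-np.sin(a),np.cos(a)]);xv=np.array([np.cos(a),np.sin(a)])
L=lambda p:(np.array([(p-fr)@xv-110,(p-fr)@yv-300]))
for p in list(C)+[C.mean(0),br,bl]:print(L(p))
P=[crop2w(s,c,4.8,(195,170),115)[:2] for c in[(263,244),(452,256),(445,384),(252,376)]];print('plain',[L(p) for p in P])
print('jar cap',L(crop2w(s,(598,121),4.8,(195,170),152)[:2]))
E
```

```text
cover [array([585. , -97.7]), array([ 597.8, -228.6]), array([ 506.1, -238.4]), array([ 491.5, -107.7])] [ 545.1 -168.1]
len 131.50289849102356 131.59497243437914 wid 94.02161275771451 92.25163116670021
cover y-axis ang(deg from +y) 5.9753096153116365
shelf [ 472.2 -300.9] [411.2 291.9] [ 690.5 -278.6] [629.5 316.6] 595.9386989214175 219.43570029813557 219.6967571157891
shelf ang 5.873660516749004
[  23.  -109.4]
[  22.3 -240.9]
[ -69.9 -241.3]
[ -71.1 -109.7]
[ -23.9 -175.4]
[ 109.4 -300.1]
[109.7 298.1]
plain [array([ 44.3, 187.3]), array([28.9, 89.1]), array([-38.3,  97.6]), array([-25.1, 196.9])]
jar cap [84.   6.8]
```

The measured sizes match the given ones: cover about 131.5 x 93, shelf about 596 x 219.5. Cover and shelf are parallel to within about 0.1°, so I need a straight push of about 103 mm toward -y. I'll travel to a point behind the cover's inner edge, with the jaws across the shelf.

Request:
arm_command --plan "20 27 0 0 0 0.0725 90;20 27 0 0 0 0.0725 90;20 27 0 0 0 0.0725 90;20 27 0 0 0 0.0725 90;20 27 0 0 0 0.0725 90;20 27 0 0 0 0.0725 90;20 27 0 0 0 0.0725 90;20 27 0 0 0 0.0725 90;20 27 0 0 0 0.0725 90;20 27 0 0 0 0.0725 90"

```text
clock: 1.1
position: [338.5, -338.1, 238.8]
orientation: [0.952, -0.305, -0.0, -0.0]
force: [-0.0, -0.5, 0.3]
width: 0.65
```

Request:
arm_command --plan "20 27 0 0 0 0.0725 90;20 27 0 0 0 0.0725 90;20 27 0 0 0 0.0725 90;20 27 0 0 0 0.0725 90;20 27 0 0 0 0.0725 90;20 27 0 0 0 0.0725 90;20 27 0 0 0 0.0725 90;20 27 0 0 0 0.0725 90;20 27 0 0 0 0.0725 90;0 0 0 0 0 0.0725 90"

```text
clock: 2.1
position: [519.2, -93.7, 238.7]
orientation: [0.999, 0.055, -0.0, -0.001]
force: [-0.1, -0.7, -0.2]
width: 0.647
```

```bash
python3 - <<'E'
from h import *
snap('wrist','w1');snap('scene','s1')
o=telemetry.observe();print(o['clock'],o['position'],R.from_quat(o['orientation']).as_matrix(),o['width'],o['force'])
E
```

```text
2.2 [518.10897388 -95.60383709 238.58701134] [[ 9.94626494e-01  1.03519776e-01 -1.33914522e-03]
 [ 1.03520279e-01 -9.94627294e-01  3.12236612e-04]
 [-1.29962772e-03 -4.49187494e-04 -9.99999055e-01]] 0.6495321713102181 [ 0.19243423 -0.32331275 -0.22865387]
```

View pics/w1.png

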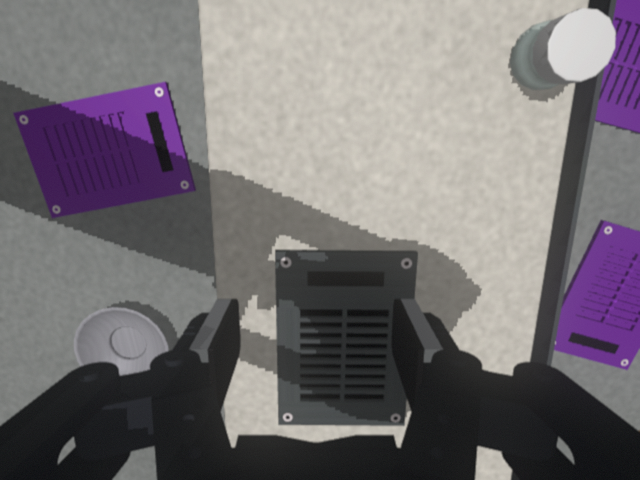

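View pics/s1.png

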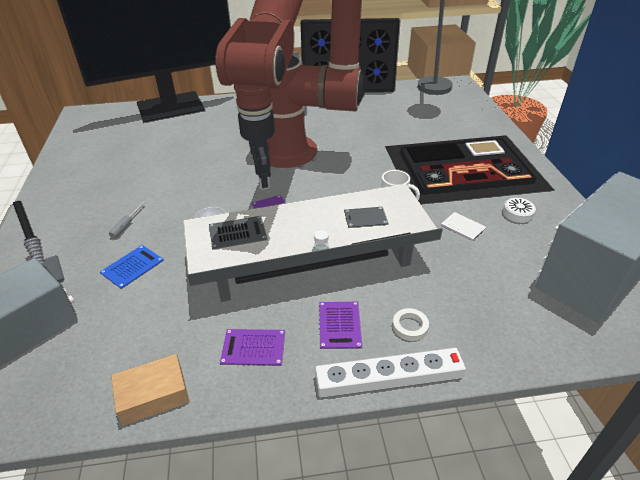

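```bash
python3 - <<'E'
from h import *
s=load('w1')
for c in[(276,251),(418,251),(405,425),(278,425)]:print(c,px2w(s,*c,115))
for c in[(200,20),(216,290)]:print('front',px2w(s,*c,110))
E
```

```text
(276, 251) [ 495.43526941 -105.78205779  115.        ]
(418, 251) [586.18774645 -95.88963023 115.        ]
(405, 425) [ 599.98573206 -227.93550272  115.        ]
(278, 425) [ 507.91381531 -237.92373197  115.        ]
front [440.98743437  24.3454158  110.        ]
front [ 457.26876369 -139.11174042  110.        ]
```

```bash
python3 - <<'E'
from h import *
print(manip.nose_length,dir(manip)); print(telemetry.observe()['position'])
E
```

```text
8.0 ['PlanningError', '__class__', '__delattr__', '__dict__', '__dir__', '__doc__', '__eq__', '__format__', '__ge__', '__getattribute__', '__getstate__', '__gt__', '__hash__', '__init__', '__init_subclass__', '__le__', '__lt__', '__module__', '__ne__', '__new__', '__reduce__', '__reduce_ex__', '__repr__', '__setattr__', '__sizeof__', '__str__', '__subclasshook__', '__weakref__', 'nose_length']
[518.10897388 -95.60383709 238.58701134]
```

Request:
arm_command --plan "10 12 0 0 0 0 90;9 11 0 0 0 0 90;0 0 -20 0 0 0 90;0 0 -20 0 0 0 90;0 0 -20 0 0 0 90;0 0 -20 0 0 0 90;0 0 -15 0 0 0 90;0 0 -5 0 0 0 90;0 0 0 0 0 0 90;0 0 0 0 0 0 90"

```text
clock: 3.2
position: [537.8, -73.7, 140.3]
orientation: [0.999, 0.051, 0.001, 0.0]
force: [-0.2, -0.2, 0.4]
width: 0.644
```

```bash
python3 - <<'E'
from h import *
snap('wrist','w2');snap('scene','s2')
o=telemetry.observe();print(o['clock'],o['position'],o['width'],o['force'])
i=load('s2')['image'][150:280,180:340,::-1];cv2.imwrite('pics/s2c.png',cv2.resize(i,None,fx=4.5,fy=4.5,interpolation=cv2.INTER_CUBIC))
E
```

```text
3.3 [537.95504272 -73.75871262 140.70108603] 0.6461085096787067 [-0.34255413 -1.05436289  0.58419813]
```

View pics/w2.png

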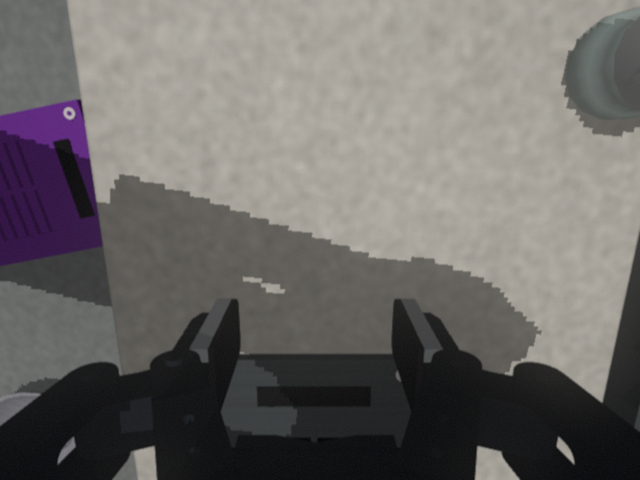

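View pics/s2c.png

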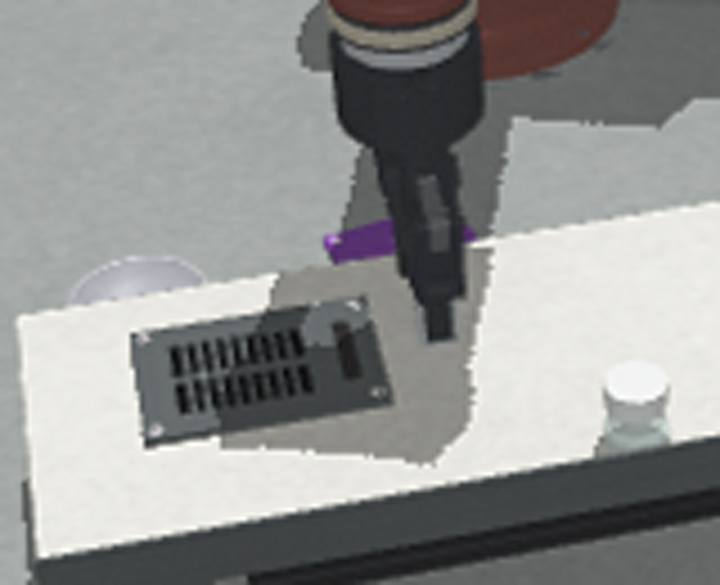

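The fingers are centred on the cover's width and clear behind its edge. I'll lower them in small steps to find the shelf.

Request:
arm_command --plan "0 0 -5 0 0 0 90;0 0 -5 0 0 0 90;0 0 -4 0 0 0 90;0 0 -2 0 0 0 90;0 0 -1 0 0 0 90;0 0 -1 0 0 0 90;0 0 -1 0 0 0 90;0 0 0 0 0 0 90;0 0 0 0 0 0 90;0 0 0 0 0 0 90"

```text
clock: 4.3
position: [537.2, -73.6, 120.4]
orientation: [0.999, 0.051, 0.0, 0.0]
force: [0.6, 0.3, 0.7]
width: 0.643
```

Request:
arm_command --plan "0 0 -0.5 0 0 0 90;0 0 -0.5 0 0 0 90;0 0 -0.5 0 0 0 90;0 0 -0.5 0 0 0 90;0 0 0 0 0 0 90;0 0 0 0 0 0 90;0 0 0 0 0 0 90;0 0 0 0 0 0 90;0 0 0 0 0 0 90;0 0 0 0 0 0 90"

```text
clock: 5.3
position: [537.1, -73.5, 118.3]
orientation: [0.999, 0.051, 0.0, 0.0]
force: [-0.0, -0.2, -0.2]
width: 0.649
```

```bash
python3 - <<'E'
from h import *
snap('wrist','w3');snap('scene','s3')
o=telemetry.observe();print(o['clock'],o['position'],o['width'],o['force'])
i=load('s3')['image'][180:280,200:320,::-1];cv2.imwrite('pics/s3c.png',cv2.resize(i,None,fx=6,fy=6,interpolation=cv2.INTER_CUBIC))
E
```

```text
5.4 [537.08384809 -73.54247295 118.30656268] 0.6490987332066477 [-0.57975239  0.00365054  0.17093606]
```

View pics/s3c.png

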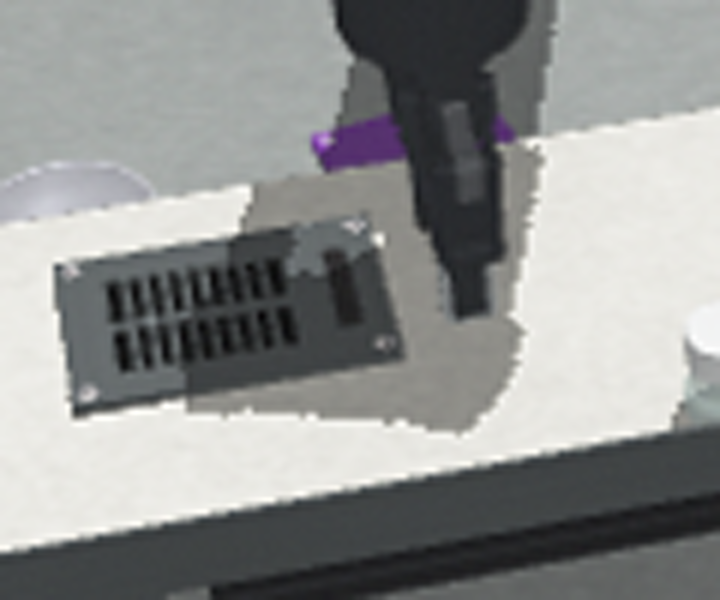

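No contact yet. The tips stand back a little when partly open, so I'll keep lowering.

Request:
arm_command --plan "0 0 -0.5 0 0 0 90;0 0 -0.5 0 0 0 90;0 0 -0.5 0 0 0 90;0 0 -0.5 0 0 0 90;0 0 -0.5 0 0 0 90;0 0 -0.5 0 0 0 90;0 0 0 0 0 0 90;0 0 0 0 0 0 90;0 0 0 0 0 0 90;0 0 0 0 0 0 90"

```text
clock: 6.4
position: [537.1, -73.5, 115.3]
orientation: [0.999, 0.051, 0.0, 0.0]
force: [0.3, -0.5, -0.3]
width: 0.644
```

Request:
arm_command --plan "0 0 -0.5 0 0 0 90;0 0 -0.5 0 0 0 90;0 0 -0.5 0 0 0 90;0 0 -0.5 0 0 0 90;0 0 0 0 0 0 90;0 0 0 0 0 0 90;0 0 0 0 0 0 90;0 0 0 0 0 0 90;0 0 0 0 0 0 90;0 0 0 0 0 0 90"

```text
clock: 7.4
position: [537.2, -73.5, 114.0]
orientation: [0.999, 0.051, 0.0, 0.0]
force: [-2.6, -0.0, 5.8]
width: 0.651
```

Contact came at TCP z of about 114. I'll raise 2 mm and start pushing along the shelf toward -y.

Request:
arm_command --plan "0 0 2 0 0 0 90;0.51 -4.97 0 0 0 0 90;0.51 -4.97 0 0 0 0 90;0.51 -4.97 0 0 0 0 90;0.51 -4.97 0 0 0 0 90;0.51 -4.97 0 0 0 0 90;0.51 -4.97 0 0 0 0 90;0.51 -4.97 0 0 0 0 90;0.51 -4.97 0 0 0 0 90;0 0 0 0 0 0 90"

```text
clock: 8.4
position: [541.3, -114.0, 115.4]
orientation: [0.999, 0.051, 0.0, 0.0]
force: [0.4, 0.4, 0.3]
width: 0.65
```

```bash
python3 - <<'E'
from h import *
snap('wrist','w4');snap('scene','s4')
o=telemetry.observe();print(o['clock'],o['position'],o['width'],o['force'])
i=load('s4')['image'][180:280,180:300,::-1];cv2.imwrite('pics/s4c.png',cv2.resize(i,None,fx=6,fy=6,interpolation=cv2.INTER_CUBIC))
E
```

```text
8.5 [ 541.23745624 -113.47627227  115.37959536] 0.6449620382097756 [ 0.18862485 -0.52240637  0.3964671 ]
```

View pics/s4c.png

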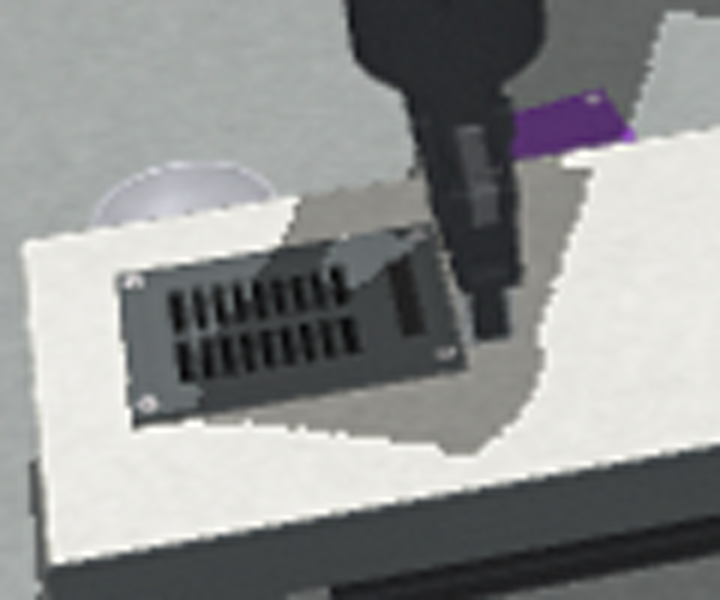

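View pics/w4.png

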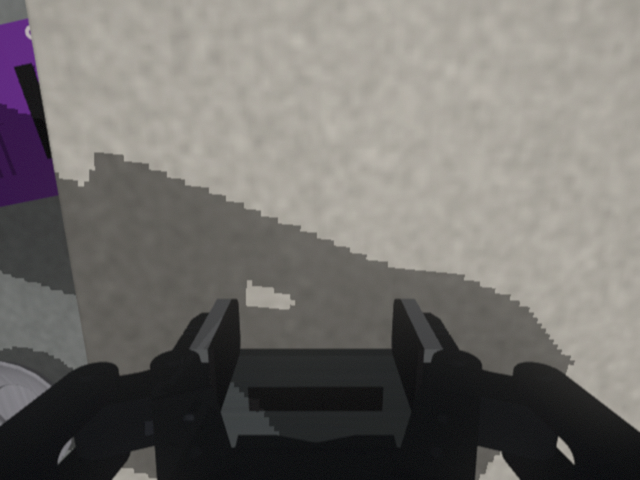

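The plate is sliding flat and straight ahead of the fingers. I'll continue.

Request:
arm_command --plan "0.62 -5.97 0 0 0 0 90;0.62 -5.97 0 0 0 0 90;0.62 -5.97 0 0 0 0 90;0.62 -5.97 0 0 0 0 90;0.62 -5.97 0 0 0 0 90;0.62 -5.97 0 0 0 0 90;0.62 -5.97 0 0 0 0 90;0.62 -5.97 0 0 0 0 90;0.62 -5.97 0 0 0 0 90;0.62 -5.97 0 0 0 0 90"

```text
clock: 9.5
position: [547.4, -173.5, 115.3]
orientation: [0.999, 0.051, -0.0, -0.0]
force: [-0.3, 0.6, 0.7]
width: 0.649
```

```bash
python3 - <<'E'
from h import *
snap('top','t5');snap('scene','s5')
o=telemetry.observe();print(o['clock'],o['position'],o['width'],o['force'])
i=load('s5')['image'][180:280,150:270,::-1];cv2.imwrite('pics/s5c.png',cv2.resize(i,None,fx=6,fy=6,interpolation=cv2.INTER_CUBIC))
i=load('t5')['image'][170:290,360:480,::-1];cv2.imwrite('pics/t5c.png',cv2.resize(i,None,fx=5,fy=5,interpolation=cv2.INTER_CUBIC))
E
```

```text
9.6 [ 547.51623915 -173.86100272  115.41490454] 0.6499750698463733 [-0.32833602  0.67337025 -0.34172661]
```

View pics/s5c.png

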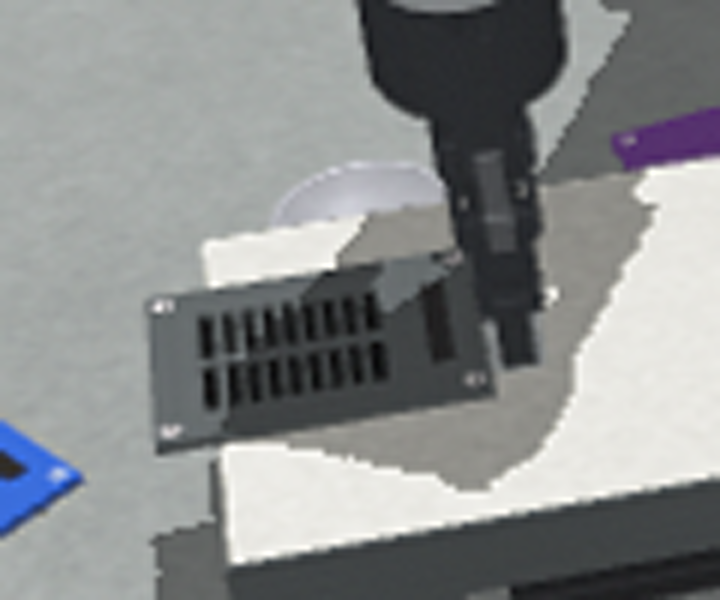

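View pics/t5c.png

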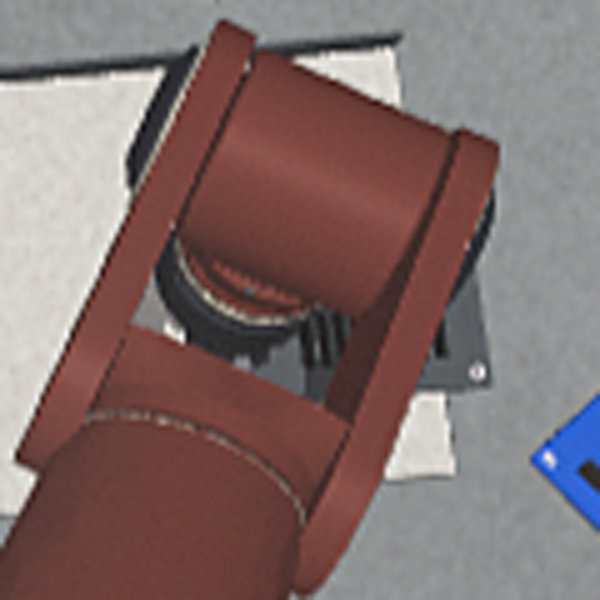

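```bash
python3 - <<'E'
from h import *
np.set_printoptions(precision=1,suppress=True)
fr=np.array([472.2,-300.9]);a=np.radians(5.87);yv=np.array([-np.sin(a),np.cos(a)]);xv=np.array([np.cos(a),np.sin(a)])
L=lambda p:(np.array([(p[:2]-fr)@xv-110,(p[:2]-fr)@yv-300]))
t=load('t5');s=load('s5')
print('top FR',L(crop2w(t,(493,387),5,(360,170),115)),'shelf FR',L(crop2w(t,(456,473),5,(360,170),110)))
for c in[(149,301),(158,447),(496,391)]:print('scene',L(crop2w(s,c,6,(150,180),115)))
print('scene shelf end',L(crop2w(s,(203,243),6,(150,180),110)),L(crop2w(s,(230,566),6,(150,180),110)),'tcp',L(np.array([547.4,-173.6])))
E
```

```text
top FR [ -69.9 -323.8] shelf FR [-110.1 -301. ]
scene [ -69.6 -324.3]
scene [  21.9 -324.2]
scene [  23.6 -193.4]
scene shelf end [-109.1 -301.5] [  90.3 -301.4] tcp [ -22.2 -181.1]
```

The outer edge hangs out 23 mm and lies straight, and both cameras agree. It needs 21 mm more to reach 44 mm. After that I back off 10 mm and lift.

Request:
arm_command --plan "0.41 -3.98 0 0 0 0 90;0.41 -3.98 0 0 0 0 90;0.41 -3.98 0 0 0 0 90;0.41 -3.98 0 0 0 0 90;0.31 -2.98 0 0 0 0 90;0.2 -1.99 0 0 0 0 90;0 0 0 0 0 0 90;0 0 0 0 0 0 90;-0.5 5 0 0 0 0 90;-1 10 0 0 0 0 90"

```text
clock: 10.6
position: [548.0, -178.7, 115.4]
orientation: [0.999, 0.051, 0.0, 0.0]
force: [1.1, -0.4, -0.8]
width: 0.651
```

Request:
arm_command --plan "0 0 10 0 0 0 90;0 0 20 0 0 0 90;0 0 30 0 0 0 90;-10 0 30 0 0 0 90;-20 20 20 0 0 0 90;-20 40 0 0 0 0 90;-20 40 0 0 0 0 90;-20 40 0 0 0 0 90;-20 40 0 0 0 0 90;0 20 0 0 0 0 90"

```text
clock: 11.6
position: [436.2, 23.6, 226.1]
orientation: [0.999, 0.052, 0.001, -0.0]
force: [-0.1, -0.1, -0.3]
width: 0.642
```

```bash
python3 - <<'E'
from h import *
snap('top','t6');snap('scene','s6')
o=telemetry.observe();print(o['clock'],o['position'],o['width'],o['force'])
i=load('s6')['image'][180:280,150:270,::-1];cv2.imwrite('pics/s6c.png',cv2.resize(i,None,fx=6,fy=6,interpolation=cv2.INTER_CUBIC))
i=load('t6')['image'][170:290,360:480,::-1];cv2.imwrite('pics/t6c.png',cv2.resize(i,None,fx=5,fy=5,interpolation=cv2.INTER_CUBIC))
E
```

```text
11.7 [437.57984352  23.22961427 226.30506988] 0.6468127335624493 [ 0.14810333 -0.16620872 -0.34860382]
```

View pics/s6c.png

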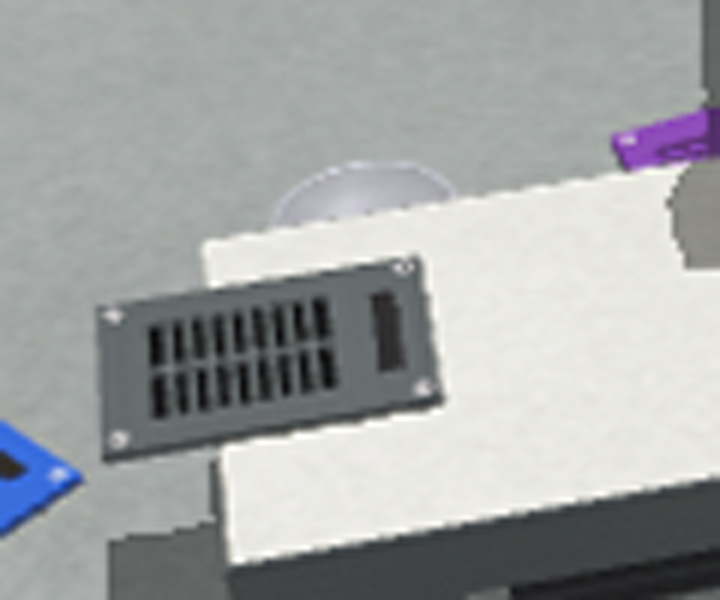

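View pics/t6c.png

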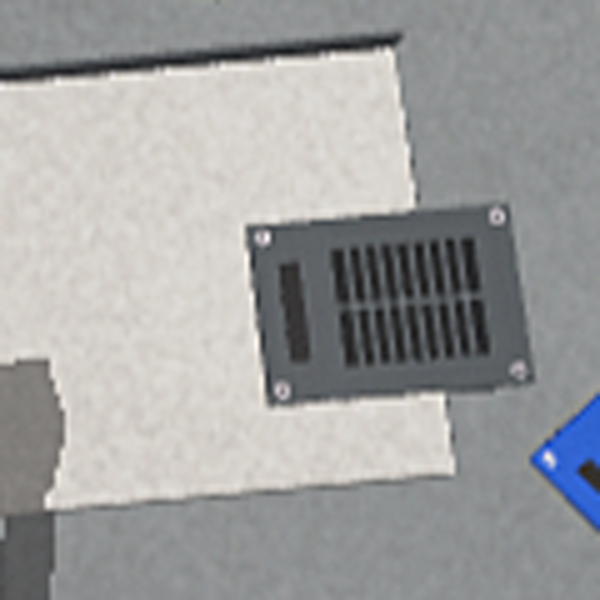

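View pics/t6.png

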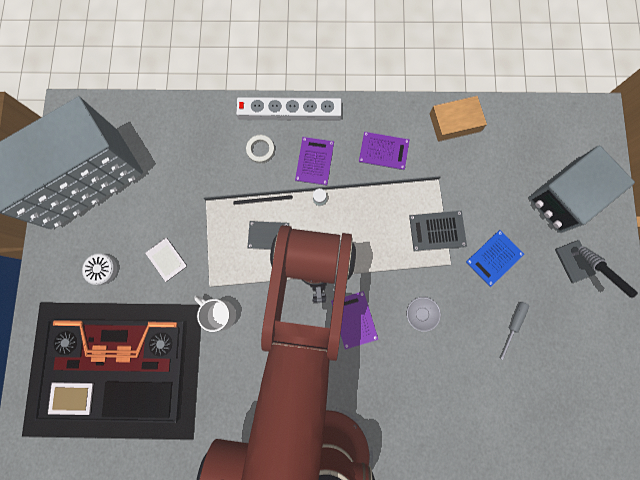

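```bash
python3 - <<'E'
from h import *
np.set_printoptions(precision=1,suppress=True)
fr=np.array([472.2,-300.9]);a=np.radians(5.87);yv=np.array([-np.sin(a),np.cos(a)]);xv=np.array([np.cos(a),np.sin(a)])
L=lambda p:(np.array([(p[:2]-fr)@xv-110,(p[:2]-fr)@yv-300]))
t=load('t6');s=load('s6')
for c in[(246,227),(508,205),(534,380),(268,407)]:print('top',L(crop2w(t,c,5,(360,170),115)))
for c in[(97,308),(104,456),(444,402),(420,256)]:print('scene',L(crop2w(s,c,6,(150,180),115)))
E
```

```text
top [  21.8 -212.6]
top [  21.1 -344.7]
top [ -68.2 -344.4]
top [ -69.8 -212.1]
scene [ -70.6 -345.1]
scene [  21.7 -344.6]
scene [  24.8 -214. ]
scene [ -69.6 -213.6]
```

The overhang is about 44 mm of 132, straight and flat, and the other items show at the same pixels as before. Handing in.

```bash
python3 -c "
from h import *
print(order.sign_off())"
```

```text
the job is handed in; nothing more can be done
None
```

I slid the grey vented cover straight along the shelf to its right end, using two part-open fingertips set about 1–2 mm above the board. I then backed off, lifted the gripper clear and handed the job in at about 12 s.

- **Overhang:** the last top and scene pictures put it at about 44 mm of 132 mm, a third of the length. The two views agree to about 1 mm.
- **Lie:** the cover is straight with the shelf, within about 1°, and looks flat.
- **Other objects:** in the last pictures, everything I could see was where it started. In the last top view the arm partly hid the plain cover. I never reached its end of the shelf.
- **Checks that disagreed:** none of the checks I made failed or disagreed. The fingertips touched the shelf lightly once, at about 6 N, while I was finding its height.

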